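Put the fallen glue bottle back on the packing table's glue stand

ROBOT

A 6-joint arm with a two-finger parallel gripper is mounted at the origin on the work surface. World frame = base frame: x ahead of the robot, y to its left, z up, the work surface at z = 0. Lengths are in m, angles in rad, forces in N, time in s.
With the tool pointing down it reaches from about 0.35 to 0.775 m from the base axis. Payload 5.5 kg.
Tool frame: the origin (TCP) lies between the finger pads; the fingertips stand 19 mm ahead of it and the grasp point (between the pads) is the TCP; z points along the fingers, y is the line along which they close (so a half turn about z gives the same grasp; the last joint's range is limited). The gripper opens to 85 mm and grips with 20 to 120 N. Pads are 22 mm wide; open, the fingers measure 114 mm over their backs; the gripper's body (76 mm by 85 mm) begins 54 mm behind the grasp point. The pads swing forward as they close: fully open they stand 13 mm farther back than shut.
Start: joints at [1.015, 0.313, 0.046, 1.304, 0, 1.431], TCP at [0.232, 0.526, 0.25] pointing down, gripper open.
Joint ranges: [-2.76, 2.76], [-0.86, 1.69], [-1.03, 1.26], [-2.2, 2.34], [-1.47, 1.5], [-3.14, 3.14]. Speed limits (rad/s): [2.57, 2.57, 3.14, 3.14, 3.14, 3.14].

INTERFACE

Orientations are given as a unit quaternion [w, x, y, z].
In Python, from workcell import env gives the robot as it stands.
- The arm moves only by the shell command python3 -m pendant 'ROWS' [FORCE]. ROWS is JSON, a list of rows, each an object with "travel": the shift along the tool's x, y, z scaled (see below), a list of three; "rot": the turn, a rotation vector about the tool's x, y, z scaled (see below), a list of three; "fingers": the opening, from -1 (shut) to 1 (fully open). In form: [{"travel": [dx, dy, dz], "rot": [wx, wy, wz], "fingers": fingers}, ...]. A call has 1 to 10 rows; each row is the pose to reach, as a shift and turn from the pose commanded when the call began, along the tool's axes at that moment; what a row does not reach only later rows make up. The controller multiplies each number of a shift by 0.12 m and each number of a turn by 60 degrees. A row lasts 1/10 s, in which the tool goes at most 50 mm and 8.59 degrees, less where a joint would pass 70% of its speed; a pose out of reach is approached as far as the arm can. A call with a number of a shift or a turn outside -1 to 1 is refused whole. A call with a gripper value outside its range is refused whole. The fingers move at their own pace and stop on an object; FORCE is the grip in N (left out, the last holds). Time passes only in rows, so rows that repeat a pose let the fingers close. It gives the time, the measured TCP pose, the force, the opening and the grip force at its end, in the units of the state.
- env.get_state(): the state, without advancing time (a new reading comes with each control period).
- env.read_camera(name): name is "scene" or "top" or "wrist"; returns (picture, depth): 420x560x3 uint8, blue, green, red; 420x560 float32, m along the optical axis (not along the pixel's ray), 0 where there is no reading.
- env.camera_model(name): a dict with "fovy" (degrees; the focal length in pixels is half the picture's height over the tangent of half this angle, whatever the lens; pixels are square), "cx", "cy" (the principal point, pixels), "rvec" (rotation vector, rad) and "tvec" (3), from world to camera coordinates, as OpenCV has them; the wrist camera has in their place "T_tool_cam" (4x4, takes a point from camera to tool coordinates, whose origin is the TCP and whose axes are the flange's). Camera axes: x right, y down, z forward; pixel columns grow to the right and rows downward; lengths in m; the calibration is good to about 2 mm. A picture is of the moment at which its call begins: read the wrist's pose just before it. camera_model takes no time and is no camera call.
- env.hand_in(): hands the job in; it is judged then, once.
Trained networks look in the newest picture that a camera, given by its name, has taken for a name from the list of things; names that differ only in an ending like _2 or _b are one class to them, and where a whole thing is asked for, a point or a joint stands for the part that bears it (a point fixed in the world has none). Each returns a list of dicts, best first, with "conf" (0 to 1); they miss things now and then, are a little off and sometimes report something else, mostly with a low value. They report only what shows in the picture. A call takes as long as a camera call. They do not tell look-alikes from the thing itself.
- env.outline_of(camera, target): "mask" (420x560 bool, what is visible of it) and "xy" ([column, row] in pixels, amid what is visible of it).
The state is a dict: "clock": time; "joint_pos": joint angles; "qvel": joint speeds; "tau": joint torques, N m; "tcp_pos": TCP position; "orientation": TCP orientation; "wrist_force": force on the tool from outside, world axes, zero at the start; "ft_torque": the same for the moment, N m; "finger_gap": finger opening in m; "grip_force": force on a finger pad.
Only numpy, scipy, OpenCV 4.12 (cv2) and the standard library are available. Lean on these libraries where they do the work, as an engineer would, in place of code of your own. Each camera call takes 0.05 s, during which the arm holds its last target. There are 200 camera calls.

TASK

The square white glue bottle has fallen over on the packing table. First make room beside its yellow stand: slide the lidded glue pot along the board, without lifting or tipping it, from the grey disc to the middle of the blue disc and let go of it; then stand the bottle upright on its foot in the middle of the stand's yellow plate, lowering it gently until it rests there rather than dropping or pressing it, and let go. Leave the book, the tape dispenser and the pen cup where they are.

Things in the scene. Friction and masses are not known exactly. Their poses are not given: they have to be found in the camera images.
- board: fixed flat plywood board 150 mm (its x) by 378 mm (its y), 12 mm thick, lying on the table, aluminium strips at its ends; origin at the centre of its underside, so its flat top is at z = 0.012. Along its y lie three places 130 mm apart: the grey disc in the middle, the blue disc at one end and the stand at the other
- grey_disc: grey disc of 100 mm diameter printed flush on the top of the board, in the middle; origin at its centre on the board's top. The pot stands here at first
- blue_disc: blue disc of 100 mm diameter printed flush on the top of the board, at one end (which one varies); origin at its centre on the board's top. The pot goes here
- stand: fixed bottle stand at the board's other end: round dark base of 84 mm diameter, a screw column, and on it a level yellow plate of 100 mm diameter, 6 mm thick. Origin at the centre of the base's underside, on the board's top (z = 0.012). The plate's top has been screwed to anywhere from 30 to 75 mm above this origin; it is not measured. It gives about 1 mm under the bottle
- pot: round aluminium glue pot with a fixed red lid and a black knob: 88 mm body (lid 92 mm) diameter, lid top 54 mm above its underside, then a thin stem of 16 mm diameter up to 62 mm and a knob of 26 mm diameter from 62 to 88 mm; about 0.6 kg; loose; origin at the centre of its underside, z up
- pot_knob (a point): centre of the pot's knob, on the pot's axis 76 mm above its underside
- bottle: white square glue bottle, green labels, orange cap, lying on a side, loose, about 0.35 kg. 156 mm long: body 50 x 50 mm to 112 mm from the flat foot, shoulder to 124, neck 26 mm diameter to 130, cap 30 mm diameter to 156 mm. Origin on its axis at half length (78 mm from each end); x axis runs from foot to cap (up when upright), y and z square to its sides
- bottle_foot (a point): centre of the bottle's flat foot face
- bottle_cap (a point): centre of the end face of the bottle's orange cap
- book: bystander: thick hardback book, yellow covers, green spine, 150 by 200 mm, 45 mm thick, lying flat; origin at the centre of its underside
- tape: bystander: black desk tape dispenser with an amber roll, 60 by 150 mm, 104 mm high; origin at the centre of its underside
- pencup: bystander: blue ceramic cup with three pens, 76 mm diameter, 85 mm high (150 mm with pens); origin at the centre of its underside
Mind the look-alikes: they are no part of the job. What is meant by the pot is not purple or turquoise, and is the smaller of those in its own colour.

How it is judged:
By the outcome, as a careful person would: the job done as asked, in the order asked, and still so for the second after the job is handed in, with the robot touching nothing.
It also fails if it takes over 61 s, if anything falls off the work surface, if the arm or the gripper's body presses on something with over 40 N, if the wrist force passes 120 N, or if a joint passes its speed limit or range.

## Working session

There is one attempt and no reset: what is moved stays moved. The work goes in short steps, Python scripts to look and compute and a shell command to move; the robot and the scene stay as the last step left them, time stands still between calls to the robot, and variables do not carry over. Pictures are saved under pics/ and viewed, at most 10 in all, crops included, and the job is handed in when it is done.

```bash
mkdir -p pics; ls
cat > h.py <<'E'
import numpy as np, cv2
from workcell import env
from scipy.spatial.transform import Rotation as R
def cam(name):
    m=env.camera_model(name); s=env.get_state()
    if 'rvec' in m:
        Rm=cv2.Rodrigues(np.array(m['rvec'],float))[0]; t=np.array(m['tvec'],float).ravel()
        T=np.eye(4);T[:3,:3]=Rm.T;T[:3,3]=-Rm.T@t
    else:
        q=s['orientation'];A=np.eye(4);A[:3,:3]=R.from_quat([q[1],q[2],q[3],q[0]]).as_matrix();A[:3,3]=s['tcp_pos']
        T=A@np.array(m['T_tool_cam'])
    img,d=env.read_camera(name)
    f=210/np.tan(np.radians(m['fovy'])/2)
    return dict(T=T,f=f,cx=m['cx'],cy=m['cy'],img=img,d=d,m=m)
def cloud(c):
    v,u=np.mgrid[:420,:560]
    z=c['d'];P=np.stack([(u-c['cx'])/c['f']*z,(v-c['cy'])/c['f']*z,z],-1)
    W=P@c['T'][:3,:3].T+c['T'][:3,3]; W[z==0]=np.nan
    return W
def proj(c,p):
    q=np.linalg.inv(c['T'])@np.r_[p,1]; return c['f']*q[:2]/q[2]+[c['cx'],c['cy']]
E
python3 - <<'E'
from h import *
a=cam('top');b=cam('scene')
print({k:v for k,v in a['m'].items()})
cv2.imwrite('pics/top.png',a['img']);cv2.imwrite('pics/scene.png',b['img'])
for n,c in (('top',a),('scene',b)):
    W=cloud(c)
    for t in ['pot','pot_knob','bottle','bottle_foot','bottle_cap','stand','blue_disc','grey_disc','book','tape','pencup','board']:
        for o in env.outline_of(n,t)[:3]:
            w=W[o['mask']]; w=w[~np.isnan(w[:,0])]
            print(n,t,round(o['conf'],2),np.round(o['xy']),len(w),np.round(np.median(w,0),3) if len(w) else '',np.round(np.percentile(w[:,2],98),3) if len(w) else '')
E
```

```text
pics
{'fovy': 55.51619205290978, 'cx': 284.9150409381814, 'cy': 209.1293827419182, 'rvec': array([ 2.08070552, -2.13061603,  0.18322871]), 'tvec': array([0.00787125, 0.52984643, 1.07162045])}
top pot 0.72 [425. 298.] 1764 [ 0.277 -0.367  0.069] 0.114
top pot 0.7 [362. 297.] 1675 [ 0.285 -0.203  0.07 ] 0.115
top pot 0.66 [348. 216.] 897 [ 0.492 -0.177  0.066] 0.101
top pot_knob 0.81 [363. 297.] 1651 [ 0.285 -0.203  0.07 ] 0.115
top pot_knob 0.77 [349. 221.] 937 [ 0.492 -0.179  0.066] 0.101
top pot_knob 0.75 [395. 144.] 893 [ 0.716 -0.334  0.054] 0.089
top bottle 0.8 [210. 213.] 969 [0.525 0.21  0.048] 0.053
top bottle 0.66 [348. 220.] 872 [ 0.492 -0.177  0.066] 0.101
top bottle_foot 0.74 [206. 212.] 933 [0.526 0.211 0.048] 0.053
top bottle_cap 0.71 [305. 232.] 932 [ 0.467 -0.057  0.012] 0.016
top bottle_cap 0.68 [212. 214.] 985 [0.525 0.211 0.048] 0.053
top bottle_cap 0.25 [289. 132.] 1227 [ 0.755 -0.016  0.051] 0.105
top stand 0.68 [394. 211.] 1073 [ 0.517 -0.311  0.069] 0.073
top blue_disc 0.78 [303. 234.] 877 [ 0.468 -0.056  0.012] 0.016
top grey_disc 0.45 [350. 234.] 60 [ 0.451 -0
[... 1023 characters left out ...]
ne bottle_foot 0.47 [194. 269.] 141 [ 0.498 -0.224  0.012] 0.02
scene bottle_cap 0.93 [354. 207.] 1258 [0.547 0.203 0.035] 0.051
scene blue_disc 0.74 [247. 236.] 735 [ 0.47  -0.058  0.012] 0.015
scene blue_disc 0.4 [212. 249.] 1538 [ 0.517 -0.191  0.064] 0.099
scene grey_disc 0.75 [194. 267.] 109 [ 0.497 -0.224  0.012] 0.015
scene grey_disc 0.59 [353. 286.] 2826 [ 0.789 -0.031  0.044] 0.103
scene book 0.63 [410. 246.] 4783 [0.781 0.163 0.044] 0.047
scene tape 0.9 [349. 288.] 2911 [ 0.789 -0.031  0.044] 0.103
scene tape 0.3 [211. 247.] 1526 [ 0.516 -0.191  0.064] 0.099
scene pencup 0.79 [291. 307.] 2576 [ 0.781 -0.188  0.079] 0.146
scene board 0.6 [198. 278.] 4044 [ 0.544 -0.236  0.011] 0.014
```

Run:
```python
from h import *
a=cam('top')
W=cloud(a);np.save('top.npy',W)
# enlarged crop covering board and pots
cv2.imwrite('pics/crop.png',cv2.resize(a['img'][110:330,180:460],None,fx=2.7,fy=2.7,interpolation=cv2.INTER_CUBIC))
def circ(P):
    A=np.c_[2*P,np.ones(len(P))];s=np.linalg.lstsq(A,(P**2).sum(1),rcond=None)[0];return s[:2],np.sqrt(s[2]+s[:2]@s[:2])
def get(t,pred):
    for o in env.outline_of('top',t):
        if pred(o['xy']): return o['mask']
near=lambda x,y:(lambda q:np.hypot(q[0]-x,q[1]-y)<15)
for n,t,xy,lo,hi in [('knob','pot',(348,216),.095,.11),('lid','pot',(348,216),.06,.075),('plate','stand',(394,211),.055,.1),('blue','blue_disc',(304,233),.005,.02),('far pot','pot',(395,144),.045,.065),('cup','pencup',(341,130),.08,.09)]:
    m=get(t,near(*xy))
    if m is None: print(n,'none');continue
    w=W[m&(W[...,2]>lo)&(W[...,2]<hi)]
    c,r=cv2.minEnclosingCircle(np.float32(w[:,:2]))
    print(n,len(w),'z',np.median(w[:,2]),'circ',np.round(c,4),round(r,4),'mean',w.mean(0).round(4), 'mid',((np.percentile(w,1,0)+np.percentile(w,99,0))/2).round(4))
m=get('bottle',near(210,213)); w=W[m&(W[...,2]>.015)]
print('bottle z pct',np.percentile(w[:,2],[2,50,90]).round(4))
w=w[w[:,2]>.03]
r=cv2.minAreaRect(np.float32(w[:,:2]*1000));print(r,cv2.boxPoints(r).round(1).tolist())
m=get('board',lambda q:1)
# board yaw
w=W[(W[...,2]>.008)&(W[...,2]<.018)]; w=w[(abs(w[:,0]-.49)<.13)&(w[:,1]<.05)&(w[:,1]>-.45)]
r=cv2.minAreaRect(np.float32(w[:,:2]*1000));print('board',r)
```

```text
knob 71 z 0.09969659204934112 circ [ 0.4954 -0.1801] 0.0128 mean [ 0.4947 -0.1801  0.0995] mid [ 0.4945 -0.18    0.0996]
lid 738 z 0.0656557987116182 circ [ 0.4944 -0.1806] 0.0458 mean [ 0.4935 -0.1802  0.0656] mid [ 0.4948 -0.1806  0.0658]
plate 1008 z 0.06945176642544248 circ [ 0.5187 -0.3119] 0.0502 mean [ 0.5184 -0.3115  0.0694] mid [ 0.5183 -0.3117  0.0694]
blue 922 z 0.012234932331538051 circ [ 0.4693 -0.0572] 0.0505 mean [ 0.4685 -0.0573  0.0122] mid [ 0.4684 -0.0574  0.0122]
far pot 659 z 0.053832260295811896 circ [ 0.7245 -0.3407] 0.0467 mean [ 0.7217 -0.339   0.0538] mid [ 0.724  -0.3397  0.0533]
cup 416 z 0.08569176484731222 circ [ 0.7634 -0.1745] 0.0386 mean [ 0.7591 -0.1726  0.0856] mid [ 0.7625 -0.1741  0.0851]
bottle z pct [0.0227 0.048  0.0515]
((520.4968872070312, 214.1901092529297), (156.03018188476562, 51.60579299926758), 13.08212947845459) [[438.70001220703125, 221.6999969482422], [450.29998779296875, 171.39999389648438], [602.2999877929688, 206.6999969482422], [590.5999755859375, 257.0]]
board ((493.6927185058594, -184.70494079589844), (150.47593688964844, 377.49462890625), 11.305769920349121)
```

View pics/crop.png

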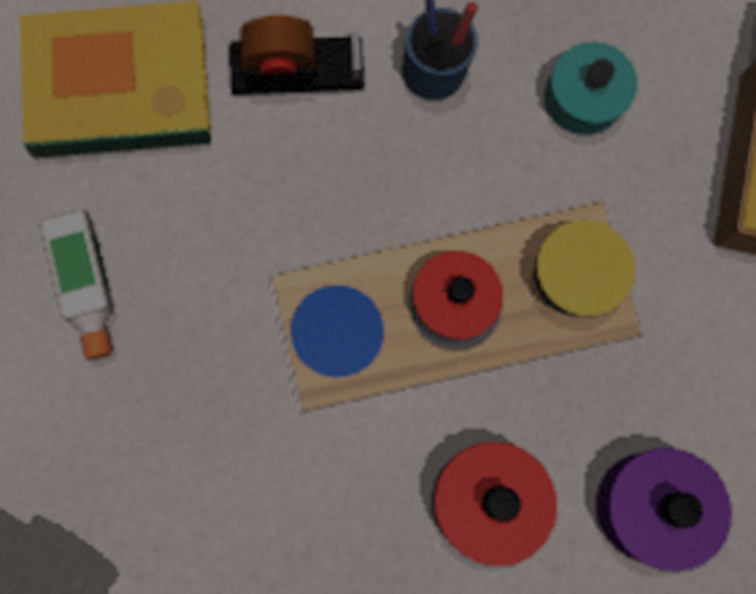

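View pics/scene.png

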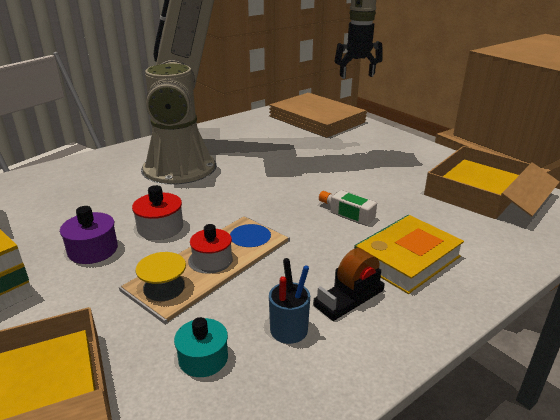

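Top-view candidates for the pot are small red (349,217), large red (363,297), purple (425,298) and turquoise (395,144). The crop and the scene view agree that the small red one on the board's middle is the one meant: it isn't purple or turquoise, it's the smaller of the two reds, its lid measures 92 mm and its lid height is 0.066. The bottle lies at top (210,213) with its cap toward the robot. The plate top is at z≈0.0695.

```bash
cat >> h.py <<'E'
def st():
    s=env.get_state();q=s['orientation'];return s,np.array(s['tcp_pos']),R.from_quat([q[1],q[2],q[3],q[0]])
def axes(z,y):  # tool z dir, approx closing dir
    z=np.array(z,float);z/=np.linalg.norm(z);y=np.array(y,float);y-=z*(y@z);y/=np.linalg.norm(y)
    return R.from_matrix(np.c_[np.cross(y,z),y,z])
def go(p,Rt=None):
    s,p0,R0=st(); Rt=Rt or R0
    print('travel',(R0.inv().apply(np.array(p)-p0)/.12).round(3),'rot',((R0.inv()*Rt).as_rotvec()/np.radians(60)).round(3))
def show():
    s,p,r=st();print(s['clock'],p.round(4),'\n',r.as_matrix().round(3),'\nq',np.round(s['joint_pos'],3),'F',np.round(s['wrist_force'],2),'gap',s['finger_gap'],s['grip_force'])
E
python3 - <<'E'
from h import *
show()
for sg in (1,-1): go([.4945,-.1804,.2],axes([0,0,-1],[-.19*sg,.98*sg,0]))
E
```

```text
1.75 [0.2323 0.5261 0.2503] 
 [[-0.915  0.404  0.   ]
 [ 0.404  0.915  0.   ]
 [ 0.     0.    -1.   ]] 
q [1.015 0.313 0.046 1.304 0.    1.431] F [-0.52  0.02 -0.44] gap 0.08525301131455834 0.0
travel [-4.377 -4.503  0.419] rot [ 0.    0.   -0.58]
travel [-4.377 -4.503  0.419] rot [ 0.   -0.    2.42]
```

```bash
M='python3 -m pendant'
for i in 1 2 3 4; do python3 -m pendant '[{"travel":[-1,-1,0],"rot":[0,0,0],"fingers":0},{"travel":[-1,-1,0],"rot":[0,0,0],"fingers":0},{"travel":[-1,-1,0],"rot":[0,0,0],"fingers":0},{"travel":[-1,-1,0],"rot":[0,0,0],"fingers":0}]' 40 | tail -c 300; done
python3 -m pendant '[{"travel":[-0.38,-0.5,0.3],"rot":[0,0,-0.58],"fingers":0},{"travel":[-0.38,-0.5,0.3],"rot":[0,0,-0.58],"fingers":0},{"travel":[-0.38,-0.5,0.3],"rot":[0,0,-0.58],"fingers":0},{"travel":[-0.38,-0.5,0.3],"rot":[0,0,-0.58],"fingers":0},{"travel":[-0.38,-0.5,0.3],"rot":[0,0,-0.58],"fingers":0},{"travel":[-0.38,-0.5,0.3],"rot":[0,0,-0.58],"fingers":0}]'
python3 - <<'E'
from h import *
show()
R0=axes([0,0,-1],[-.19,.98,0])
c=cam('wrist');cv2.imwrite('pics/w1.png',c['img']);W=cloud(c)
for o in env.outline_of('wrist','pot')[:3]:
    w=W[o['mask']]
    for n,lo,hi in (('lid',.06,.075),('knob',.094,.106)):
        v=w[(w[:,2]>lo)&(w[:,2]<hi)]
        if len(v)>20: print(o['conf'],n,np.median(v[:,2]),cv2.minEnclosingCircle(np.float32(v[:,:2])),v.mean(0))
go([.4945,-.1804,.091],R0)
E
```

```text
clock: 2.15
tcp_pos: [0.294, 0.3646, 0.2504]
orientation: [0.0, 0.208, 0.978, -0.001]
wrist_force: [0.2, 0.7, -0.1]
finger_gap: 0.0426
grip_force: 0.0
clock: 2.55
tcp_pos: [0.3557, 0.2065, 0.2505]
orientation: [0.001, 0.208, 0.978, -0.0]
wrist_force: [-0.2, 0.9, 0.1]
finger_gap: 0.0427
grip_force: 0.0
clock: 2.95
tcp_pos: [0.4175, 0.0479, 0.2506]
orientation: [0.001, 0.208, 0.978, -0.0]
wrist_force: [0.2, 1.0, 0.7]
finger_gap: 0.0428
grip_force: 0.0
clock: 3.35
tcp_pos: [0.4789, -0.111, 0.2502]
orientation: [0.001, 0.208, 0.978, -0.0]
wrist_force: [-0.0, 0.0, 0.5]
finger_gap: 0.0428
grip_force: 0.0
clock: 3.95
tcp_pos: [0.495, -0.1802, 0.2144]
orientation: [0.0, -0.094, 0.996, -0.0]
wrist_force: [0.1, 0.1, -0.6]
finger_gap: 0.0429
grip_force: 0.0
3.95 [ 0.495  -0.1802  0.2144] 
 [[-0.982 -0.187  0.   ]
 [-0.187  0.982  0.   ]
 [-0.    -0.    -1.   ]] 
q [-0.502  0.234 -0.15   1.187  0.    -0.69 ] F [ 0.12  0.09 -0.55] gap 0.04292115530122022 0.0
0.98 lid 0.06527429748920213 ((0.4950847923755646, -0.1784488707780838), 0.04610780254006386) [ 0.49171543 -0.17927293  0.06526595]
0.98 knob 0.09907135620765295 ((0.49472862482070923, -0.17846901714801788), 0.013143574818968773) [ 0.49376715 -0.17887103  0.0988671 ]
travel [ 0.006 -0.002  1.029] rot [-0.     0.    -0.002]
```

View pics/w1.png

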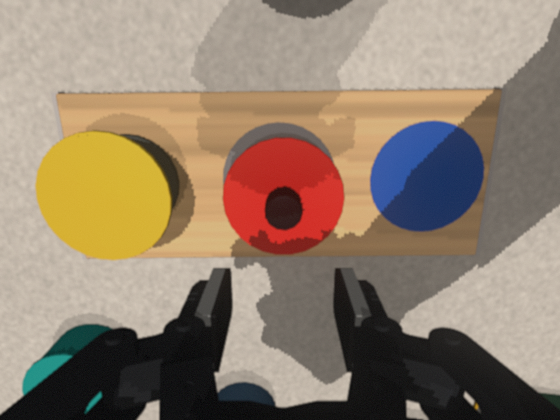

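The wrist view shows the yellow plate at (104,194), the small red pot with its knob at about (284,207) and the blue disc at (428,176). The knob is at (0.4946,-0.179), so I descend and grip it.

```bash
python3 - <<'E'
from h import *
env.read_camera('wrist')
c=cam('wrist');W=cloud(c)
for t in ('blue_disc','stand'):
  for o in env.outline_of('wrist',t)[:1]:
    w=W[o['mask']];v=w[(w[:,2]>.004)&(w[:,2]<.02) if t=='blue_disc' else w[:,2]>.055]
    print(t,o['conf'],len(v),np.median(v[:,2]),cv2.minEnclosingCircle(np.float32(v[:,:2])),v.mean(0))
go([.4946,-.1796,.091])
E
python3 -m pendant '[{"travel":[0.0,0.005,0.4],"rot":[0,0,0],"fingers":0},{"travel":[0.0,0.005,0.8],"rot":[0,0,0],"fingers":0},{"travel":[0.0,0.005,0.95],"rot":[0,0,0],"fingers":0},{"travel":[0,0.005,1],"rot":[0,0,0],"fingers":0},{"travel":[0,0.005,1],"rot":[0,0,0],"fingers":0}]'
python3 -m pendant '[{"travel":[0,0,0.025],"rot":[0,0,0],"fingers":-0.3},{"travel":[0,0,0.025],"rot":[0,0,0],"fingers":-0.5},{"travel":[0,0,0.025],"rot":[0,0,0],"fingers":-0.7},{"travel":[0,0,0.025],"rot":[0,0,0],"fingers":-0.7},{"travel":[0,0,0.025],"rot":[0,0,0],"fingers":-0.7},{"travel":[0,0,0.025],"rot":[0,0,0],"fingers":-0.7}]' 40
```

```text
blue_disc 0.78 9757 0.012045990176921428 ((0.4682663381099701, -0.05457483232021332), 0.050679173320531845) [ 0.46612623 -0.05535022  0.01205568]
stand 0.79 13633 0.06868452977109041 ((0.5190471410751343, -0.30949342250823975), 0.05042411759495735) [ 0.51598575 -0.30927955  0.06865225]
travel [0.003 0.005 1.029] rot [0. 0. 0.]
clock: 4.75
tcp_pos: [0.4947, -0.1794, 0.0939]
orientation: [-0.0, -0.096, 0.995, 0.0]
wrist_force: [0.4, 0.1, 0.3]
finger_gap: 0.0429
grip_force: 0.0
clock: 5.35
tcp_pos: [0.496, -0.1799, 0.0925]
orientation: [0.001, -0.096, 0.995, -0.0]
wrist_force: [1.6, 3.2, 6.6]
finger_gap: 0.0249
grip_force: 40.0
```

```bash
python3 -m pendant '[{"travel":[0,0.05,0],"rot":[0,0,0],"fingers":-0.7},{"travel":[0,0.14,0],"rot":[0,0,0],"fingers":-0.7},{"travel":[0,0.25,0],"rot":[0,0,0],"fingers":-0.7},{"travel":[0.01,0.36,0],"rot":[0,0,0],"fingers":-0.7},{"travel":[0.01,0.47,0],"rot":[0,0,0],"fingers":-0.7},{"travel":[0.01,0.58,0],"rot":[0,0,0],"fingers":-0.7},{"travel":[0.02,0.69,0],"rot":[0,0,0],"fingers":-0.7},{"travel":[0.02,0.8,0],"rot":[0,0,0],"fingers":-0.7},{"travel":[0.02,0.88,0],"rot":[0,0,0],"fingers":-0.7},{"travel":[0.02,0.93,0],"rot":[0,0,0],"fingers":-0.7}]'
python3 - <<'E'
from h import *
show()
c=cam('top');W=cloud(c)
cv2.imwrite('pics/t2.png',cv2.resize(c['img'][150:310,220:440],None,fx=3,fy=3))
for cc,n in ((c,'top'),(cam('scene'),'scene')):
  W=cloud(cc)
  for o in env.outline_of(n,'pot')[:4]:
    w=W[o['mask']];v=w[(w[:,2]>.06)&(w[:,2]<.072)]
    if len(v)>20:print(n,o['xy'],len(v),cv2.minEnclosingCircle(np.float32(v[:,:2])),v.mean(0))
E
```

```text
clock: 6.35
tcp_pos: [0.4726, -0.0717, 0.0925]
orientation: [0.001, -0.095, 0.995, -0.002]
wrist_force: [2.6, -1.0, 14.5]
finger_gap: 0.025
grip_force: 42.5
6.35 [ 0.4726 -0.0717  0.0925] 
 [[-0.982 -0.19   0.003]
 [-0.19   0.982 -0.004]
 [-0.002 -0.005 -1.   ]] 
q [-0.317  0.237 -0.468  0.861 -0.003 -0.508] F [ 2.56 -0.98 14.49] gap 0.02496385673899874 42.50953137874603
top [424.2, 298.5] 1279 ((0.277262806892395, -0.37576961517333984), 0.05988084152340889) [ 0.27594957 -0.37269959  0.06892687]
top [364.8, 297.6] 1288 ((0.28588929772377014, -0.20642222464084625), 0.059678368270397186) [ 0.28522315 -0.20547662  0.06929326]
scene [247.6, 228.4] 517 ((0.47480806708335876, -0.07373841851949692), 0.047892455011606216) [ 0.48443283 -0.07836715  0.06519241]
scene [159.1, 214.3] 840 ((0.2913636863231659, -0.20361393690109253), 0.062183935195207596) [ 0.30151263 -0.21235905  0.06890918]
scene [88.1, 235.5] 1059 ((0.27840158343315125, -0.3767971396446228), 0.061992764472961426) [ 0.29161615 -0.37900658  0.06882286]
scene [203.6, 345.8] 56 ((0.7276596426963806, -0.3412669897079468), 0.013218369334936142) [ 0.73419766 -0.34421133  0.06790708]
```

View pics/t2.png

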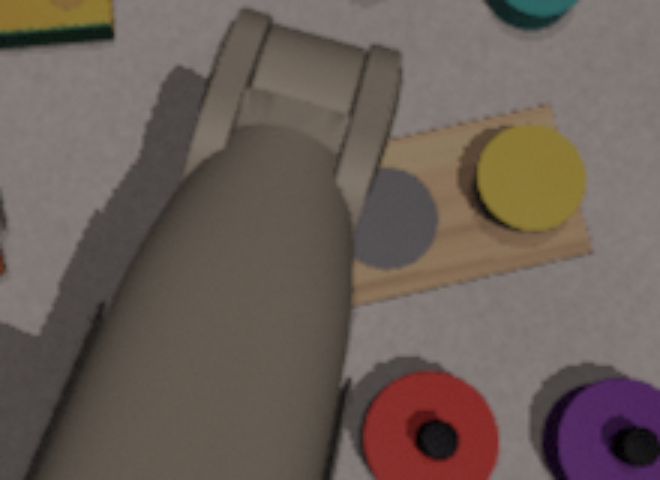

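The grey disc is now clear at (395,217) and the pot is moving under the arm. I'll finish the slide while easing the downward press slightly.

```bash
python3 -m pendant '[{"travel":[0,0.05,-0.004],"rot":[0,0,0],"fingers":-0.7},{"travel":[0,0.1,-0.005],"rot":[0,0,0],"fingers":-0.7},{"travel":[0.005,0.13,-0.005],"rot":[0,0,0],"fingers":-0.7},{"travel":[0.005,0.13,-0.005],"rot":[0,0,0],"fingers":-0.7},{"travel":[0.005,0.13,-0.005],"rot":[0,0,0],"fingers":-0.7}]'
python3 -m pendant '[{"travel":[0,0,0],"rot":[0,0,0],"fingers":-0.4},{"travel":[0,0,0],"rot":[0,0,0],"fingers":-0.2},{"travel":[0,0,0],"rot":[0,0,0],"fingers":0},{"travel":[0,0,0],"rot":[0,0,0],"fingers":0},{"travel":[0,0,-0.1],"rot":[0,0,0],"fingers":0},{"travel":[0,0,-0.5],"rot":[0,0,0],"fingers":0},{"travel":[0,0,-1],"rot":[0,0,0],"fingers":0},{"travel":[0,0,-1],"rot":[0,0,0],"fingers":0},{"travel":[0,0,-1],"rot":[0,0,0],"fingers":0}]'
python3 - <<'E'
from h import *
c=cam('wrist');cv2.imwrite('pics/w3.png',c['img']);W=cloud(c);show()
for o in env.outline_of('wrist','pot')[:2]:
    w=W[o['mask']]
    for n,lo,hi in (('lid',.06,.075),('knob',.094,.106)):
        v=w[(w[:,2]>lo)&(w[:,2]<hi)]
        if len(v)>20: print(o['conf'],n,np.median(v[:,2]),cv2.minEnclosingCircle(np.float32(v[:,:2])))
# grey disc full now? and blue edge
for t in ('grey_disc','blue_disc'):
  for o in env.outline_of('wrist',t)[:1]:
    w=W[o['mask']];v=w[(w[:,2]>.004)&(w[:,2]<.02)]
    print(t,o['conf'],len(v),cv2.minEnclosingCircle(np.float32(v[:,:2])) if len(v) else '')
E
```

```text
clock: 7.05
tcp_pos: [0.4683, -0.0553, 0.0925]
orientation: [0.001, -0.096, 0.995, -0.0]
wrist_force: [1.4, -0.9, 6.6]
finger_gap: 0.0246
grip_force: 41.1
clock: 7.95
tcp_pos: [0.4688, -0.0556, 0.2137]
orientation: [0.002, -0.096, 0.995, -0.001]
wrist_force: [-0.7, 0.4, -0.2]
finger_gap: 0.0427
grip_force: 0.0
8.0 [ 0.4677 -0.0553  0.2118] 
 [[-0.982 -0.19   0.001]
 [-0.19   0.982  0.   ]
 [-0.001  0.    -1.   ]] 
q [-0.288  0.129 -0.285  1.156  0.    -0.48 ] F [ 0.35 -0.95  0.  ] gap 0.042315352651440014 0.0
0.65 lid 0.0652524167455199 ((0.46702834963798523, -0.05426847189664841), 0.04580247402191162)
0.65 knob 0.09904271904571621 ((0.4669150710105896, -0.05437076836824417), 0.012934994883835316)
grey_disc 0.56 9744 ((0.49375995993614197, -0.18224942684173584), 0.05059947073459625)
blue_disc 0.69 794 ((0.4506506323814392, -0.0596822127699852), 0.045522209256887436)
```

View pics/w3.png

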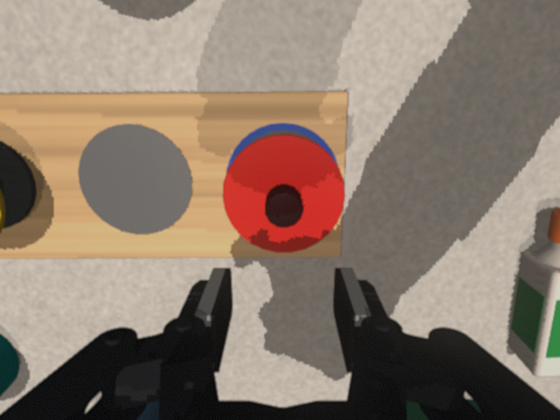

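Wrist view: the red pot, at about (284,193), covers the blue disc. Its centre is within about 1.5 mm of the disc's, and it is standing free. Next is the bottle. I'll work out a grasp and placing attitude that respects the joint-6 range.

```bash
cat >> h.py <<'E'
C=R.from_matrix(np.c_[[0,0,-1],[0,1,0],[1,0,0]])
def wrist(p,Rt,s5=1,L=.2,d=.0803):
    t=Rt.as_matrix()[:,2];w=np.array(p)-L*t
    # find q1: TCP chain: lateral offset d at q5 joint
    q1=np.arctan2(w[1],w[0])-np.arcsin(d/np.hypot(w[0],w[1]))
    M=R.from_euler('z',-q1)*Rt*C.inv()
    e=M.as_euler('YZX'); return np.r_[q1,e[0],e[1],e[2]]
f=np.array([np.cos(np.radians(13)),np.sin(np.radians(13)),0]);up=np.array([0,0,1.])
def grasp(al,f=f):
    t=np.sin(al)*f-np.cos(al)*up; return axes(t,-np.cross(-f,t))
def place(al,ps):
    h=np.array([np.cos(ps),np.sin(ps),0]);t=np.cos(al)*h-np.sin(al)*up; return axes(t,-np.cross(up,t))
E
python3 - <<'E'
from h import *
s,p,r=st();print('check',wrist(p,r).round(3))
for al in (.5236,.7):
  print('grasp',wrist([.528,.216,.028],grasp(al)).round(2))
  for a in range(-90,40,10): print(al,a,wrist([.518,-.311,.14],place(al,np.radians(a))).round(2))
R0=axes([0,0,-1],[-.225,.974,0]); go([.44,.195,.25],R0)
E
```

```text
check [-0.289  1.575  0.    -0.481]
grasp [ 0.25  1.05 -0.01  0.02]
0.5236 -90 [-0.41  0.97 -0.92 -2.29]
0.5236 -80 [-0.44  0.79 -0.79 -2.52]
0.5236 -70 [-0.48  0.66 -0.63 -2.71]
0.5236 -60 [-0.53  0.59 -0.44 -2.87]
0.5236 -50 [-0.6   0.54 -0.24 -3.  ]
0.5236 -40 [-0.66  0.52 -0.03 -3.12]
0.5236 -30 [-0.73  0.53  0.18  3.03]
0.5236 -20 [-0.8   0.57  0.39  2.9 ]
0.5236 -10 [-0.86  0.64  0.58  2.75]
0.5236 0 [-0.91  0.75  0.75  2.57]
0.5236 10 [-0.94  0.92  0.89  2.34]
0.5236 20 [-0.96  1.15  0.99  2.06]
0.5236 30 [-0.97  1.44  1.04  1.72]
grasp [ 0.25  0.87 -0.02  0.02]
0.7 -90 [-0.44  1.1  -0.76 -2.21]
0.7 -80 [-0.47  0.95 -0.66 -2.43]
0.7 -70 [-0.51  0.84 -0.52 -2.63]
0.7 -60 [-0.55  0.76 -0.37 -2.81]
0.7 -50 [-0.61  0.72 -0.2  -2.97]
0.7 -40 [-0.67  0.7  -0.02 -3.12]
0.7 -30 [-0.73  0.71  0.15  3.01]
0.7 -20 [-0.78  0.75  0.33  2.85]
0.7 -10 [-0.83  0.82  0.49  2.68]
0.7 0 [-0.87  0.92  0.63  2.49]
0.7 10 [-0.9   1.06  0.74  2.26]
0.7 20 [-0.93  1.24  0.82  2.01]
0.7 30 [-0.94  1.44  0.86  1.74]
travel [-0.18   2.087 -0.331] rot [ 0.002 -0.003 -0.034]
```

```bash
python3 -m pendant '[{"travel":[-0.3,0.4,-0.3],"rot":[0,0,0],"fingers":0.5},{"travel":[-0.3,0.8,-0.3],"rot":[0,0,0],"fingers":1},{"travel":[-0.3,1,-0.3],"rot":[0,0,0],"fingers":1},{"travel":[-0.3,1,-0.3],"rot":[0,0,0],"fingers":1}]' | head -2
python3 -m pendant '[{"travel":[-0.37,1,0],"rot":[0,0,0],"fingers":1},{"travel":[-0.37,1,0],"rot":[0,0,0],"fingers":1},{"travel":[-0.37,1,0],"rot":[0,0,0],"fingers":1},{"travel":[-0.37,1,0],"rot":[0,0,0],"fingers":1},{"travel":[-0.37,1,0],"rot":[0,0,0],"fingers":1}]'| head -2
python3 - <<'E'
from h import *
c=cam('wrist');cv2.imwrite('pics/w4.png',c['img']);W=cloud(c);show()
for o in env.outline_of('wrist','bottle')[:2]:
    w=W[o['mask']];v=w[(w[:,2]>.022)&(w[:,2]<.06)]
    print(o['conf'],len(v),np.percentile(v[:,2],[50,95]))
    r=cv2.minAreaRect(np.float32(v[:,:2]*1000));print(r,cv2.boxPoints(r).round(1).tolist())
    b=v[v[:,2]>.046];r=cv2.minAreaRect(np.float32(b[:,:2]*1000));print('top face',r,cv2.boxPoints(r).round(1).tolist())
E
```

```text
clock: 8.55
tcp_pos: [0.4787, 0.0729, 0.2466]
clock: 9.05
tcp_pos: [0.5002, 0.1953, 0.2461]
9.1 [0.5003 0.1947 0.2465] 
 [[-0.982 -0.19  -0.003]
 [-0.19   0.982 -0.001]
 [ 0.003 -0.001 -1.   ]] 
q [ 0.222  0.243 -0.059  1.273 -0.     0.03 ] F [-0.06  1.02 -0.71] gap 0.08534429771313473 0.0
0.74 8108 [0.04897843 0.05056082]
((519.5350952148438, 216.51744079589844), (154.9652557373047, 50.81455993652344), 14.385644912719727) [[438.20001220703125, 221.89999389648438], [450.79998779296875, 172.6999969482422], [600.9000244140625, 211.1999969482422], [588.2999877929688, 260.3999938964844]]
top face ((539.6331787109375, 221.5235595703125), (113.5510482788086, 49.41899871826172), 14.371188163757324) [[478.5, 231.39999389648438], [490.79998779296875, 183.5], [600.7999877929688, 211.6999969482422], [588.5, 259.6000061035156]]
```

View pics/w4.png

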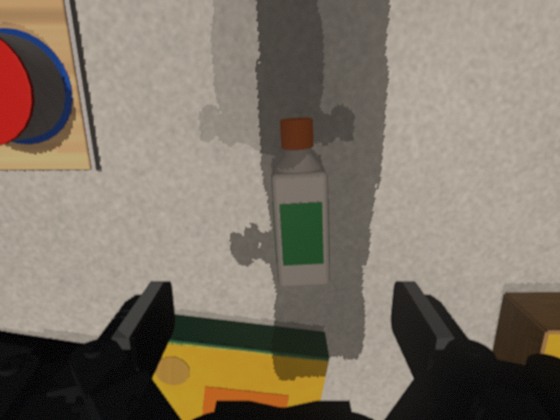

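The bottle's cap is at (297,133) and its foot at (301,283). It measures 155×51 mm with its top at 0.050, which agrees, and its yaw is 14.4°.

```bash
sed -i 's/np.radians(13)/np.radians(14.4)/g' h.py
python3 - <<'E'
from h import *
G=grasp(np.pi/6);g=np.array([.5272,.2182,.028]);t=G.as_matrix()[:,2]
go(g-.1*t,G)
E
```

```text
travel [0.157 0.128 1.103] rot [-0.016 -0.502 -0.057]
```

```bash
python3 -m pendant '[{"travel":[0.157,0.128,0.3],"rot":[-0.016,-0.502,-0.057],"fingers":1},{"travel":[0.157,0.128,0.6],"rot":[-0.016,-0.502,-0.057],"fingers":1},{"travel":[0.157,0.128,0.9],"rot":[-0.016,-0.502,-0.057],"fingers":1},{"travel":[0.157,0.128,1],"rot":[-0.016,-0.502,-0.057],"fingers":1},{"travel":[0.157,0.128,1],"rot":[-0.016,-0.502,-0.057],"fingers":1},{"travel":[0.157,0.128,1],"rot":[-0.016,-0.502,-0.057],"fingers":1}]'
python3 - <<'E'
from h import *
show()
G=grasp(np.pi/6);g=np.array([.5272,.2182,.028]);go(g,G)
E
```

```text
clock: 9.75
tcp_pos: [0.4723, 0.204, 0.1222]
orientation: [0.253, -0.121, 0.959, 0.032]
wrist_force: [-0.9, 0.7, -0.4]
finger_gap: 0.0853
grip_force: 0.0
9.75 [0.4723 0.204  0.1222] 
 [[-0.843 -0.248  0.478]
 [-0.216  0.969  0.123]
 [-0.494  0.    -0.87 ]] 
q [ 0.252 -0.037 -0.86   0.232 -0.     0.001] F [-0.85  0.72 -0.4 ] gap 0.08531323250408562 0.0
travel [-0.023  0.001  0.916] rot [ 0.    -0.007 -0.001]
```

```bash
python3 -m pendant '[{"travel":[-0.023,0,0.3],"rot":[0,0,0],"fingers":1},{"travel":[-0.023,0,0.6],"rot":[0,0,0],"fingers":1},{"travel":[-0.023,0,0.8],"rot":[0,0,0],"fingers":1},{"travel":[-0.023,0,0.9],"rot":[0,0,0],"fingers":1},{"travel":[-0.023,0,0.9],"rot":[0,0,0],"fingers":1}]'
python3 - <<'E'
from h import *
show()
G=grasp(np.pi/6);g=np.array([.5272,.2182,.028]);go(g,G)
E
```

```text
clock: 10.25
tcp_pos: [0.5366, 0.2206, 0.0354]
orientation: [0.257, -0.121, 0.958, 0.033]
wrist_force: [0.2, 0.7, -1.0]
finger_gap: 0.0854
grip_force: 0.0
10.25 [0.5366 0.2206 0.0354] 
 [[-0.839 -0.248  0.485]
 [-0.215  0.969  0.125]
 [-0.5    0.001 -0.866]] 
q [ 0.252  0.241 -0.845 -0.039 -0.     0.001] F [ 0.16  0.74 -0.99] gap 0.0854481913658816 0.0
travel [ 0.101 -0.     0.012] rot [ 0.     0.    -0.001]
```

```bash
python3 -m pendant '[{"travel":[0.05,0,0.006],"rot":[0,0,0],"fingers":1},{"travel":[0.1,0,0.012],"rot":[0,0,0],"fingers":1},{"travel":[0.1,0,0.012],"rot":[0,0,0],"fingers":1}]'
python3 - <<'E'
from h import *
show()
G=grasp(np.pi/6);g=np.array([.5272,.2182,.028]);go(g,G)
E
```

```text
clock: 10.55
tcp_pos: [0.5237, 0.2184, 0.0285]
orientation: [0.257, -0.122, 0.958, 0.033]
wrist_force: [-0.6, -0.2, -0.4]
finger_gap: 0.0854
grip_force: 0.0
10.55 [0.5237 0.2184 0.0285] 
 [[-0.838 -0.25   0.485]
 [-0.216  0.968  0.126]
 [-0.501  0.001 -0.866]] 
q [ 0.254  0.236 -0.881 -0.071  0.     0.001] F [-0.56 -0.18 -0.44] gap 0.08544685242289043 0.0
travel [-0.022 -0.009  0.017] rot [0.001 0.001 0.001]
```

```bash
python3 -m pendant '[{"travel":[-0.015,-0.01,0.01],"rot":[0,0,0],"fingers":0.5},{"travel":[-0.015,-0.01,0.01],"rot":[0,0,0],"fingers":0.2},{"travel":[-0.015,-0.01,0.01],"rot":[0,0,0],"fingers":0},{"travel":[-0.015,-0.01,0.01],"rot":[0,0,0],"fingers":-0.2},{"travel":[-0.015,-0.01,0.01],"rot":[0,0,0],"fingers":-0.2},{"travel":[-0.015,-0.01,0.01],"rot":[0,0,0],"fingers":-0.2},{"travel":[-0.015,-0.01,0.01],"rot":[0,0,0],"fingers":-0.2}]' 50
python3 - <<'E'
from h import *
show()
_,p,r=st(); go(p+[0,0,.12]); go(p+[-.06,-.06,.12])
E
```

```text
clock: 11.25
tcp_pos: [0.528, 0.2183, 0.0294]
orientation: [0.259, -0.122, 0.958, 0.033]
wrist_force: [-2.6, -1.9, 6.0]
finger_gap: 0.0493
grip_force: 52.4
11.25 [0.528  0.2183 0.0294] 
 [[-0.837 -0.25   0.487]
 [-0.216  0.968  0.126]
 [-0.504  0.    -0.864]] 
q [ 0.251  0.24  -0.875 -0.071  0.001 -0.001] F [-2.65 -1.86  5.96] gap 0.0492778761713846 52.384482622146606
travel [-0.504  0.    -0.864] rot [0. 0. 0.]
travel [ 0.023 -0.359 -1.171] rot [0. 0. 0.]
```

```bash
python3 -m pendant '[{"travel":[-0.05,0,-0.08],"rot":[0,0,0],"fingers":-0.2},{"travel":[-0.12,0,-0.2],"rot":[0,0,0],"fingers":-0.2},{"travel":[-0.22,0,-0.4],"rot":[0,0,0],"fingers":-0.2},{"travel":[-0.35,0,-0.6],"rot":[0,0,0],"fingers":-0.2},{"travel":[-0.5,0,-0.86],"rot":[0,0,0],"fingers":-0.2},{"travel":[-0.5,0,-0.86],"rot":[0,0,0],"fingers":-0.2}]'
python3 -m pendant '[{"travel":[0,0,-0.2],"rot":[0,0,0],"fingers":-0.2},{"travel":[-0.1,-0.2,-0.5],"rot":[0,0,0],"fingers":-0.2},{"travel":[-0.2,-0.5,-0.8],"rot":[0,0,0],"fingers":-0.2},{"travel":[-0.3,-0.8,-1],"rot":[0,0,0],"fingers":-0.2},{"travel":[-0.3,-1,-1],"rot":[0,0,0],"fingers":-0.2},{"travel":[-0.3,-1,-1],"rot":[0,0,0],"fingers":-0.2}]'
python3 - <<'E'
from h import *
show()
F=place(np.pi/6,np.radians(-70))
print(wrist([.518,-.311,.2],F))
s,p,r=st();print((r.inv()*F).as_rotvec(degrees=True), ((r*R.from_euler('z',-120,degrees=True)).inv()*F).as_rotvec(degrees=True))
E
```

```text
clock: 11.85
tcp_pos: [0.5304, 0.2191, 0.1533]
orientation: [0.262, -0.122, 0.957, 0.034]
wrist_force: [2.6, -0.6, -3.2]
finger_gap: 0.0496
grip_force: 53.4
clock: 12.45
tcp_pos: [0.5296, 0.0918, 0.2688]
orientation: [0.257, -0.12, 0.958, 0.032]
wrist_force: [-0.4, -0.0, -5.0]
finger_gap: 0.0494
grip_force: 54.7
12.45 [0.5296 0.0918 0.2688] 
 [[-0.839 -0.246  0.486]
 [-0.213  0.969  0.123]
 [-0.501  0.    -0.865]] 
q [-0.058 -0.149 -0.555  0.66   0.152 -0.267] F [-0.36 -0.03 -4.99] gap 0.04937209535413384 54.749354124069214
[-0.47987915  0.66437945 -0.6250446  -2.71190333]
[  26.85433119   66.49883569 -100.45383649] [-37.92282144  48.52226065   6.26466328]
```

```bash
python3 -m pendant '[{"travel":[0,-0.1,0],"rot":[0,0,-1],"fingers":-0.2},{"travel":[0,-0.3,0],"rot":[0,0,-1],"fingers":-0.2},{"travel":[0,-0.5,0],"rot":[0,0,-1],"fingers":-0.2},{"travel":[0,-0.7,0],"rot":[0,0,-1],"fingers":-0.2},{"travel":[0,-0.9,0],"rot":[0,0,-1],"fingers":-0.2},{"travel":[0,-1,0],"rot":[0,0,-1],"fingers":-0.2},{"travel":[0,-1,0],"rot":[0,0,-1],"fingers":-0.2},{"travel":[0,-1,0],"rot":[0,0,-1],"fingers":-0.2}]'
python3 -m pendant '[{"travel":[0,0,0],"rot":[0,0,-1],"fingers":-0.2},{"travel":[0,0,0],"rot":[0,0,-1],"fingers":-0.2},{"travel":[0,0,0],"rot":[0,0,-1],"fingers":-0.2},{"travel":[0,0,0],"rot":[0,0,-1],"fingers":-0.2},{"travel":[0,0,0],"rot":[0,0,-1],"fingers":-0.2},{"travel":[0,0,0],"rot":[0,0,-1],"fingers":-0.2},{"travel":[0,0,0],"rot":[0,0,-1],"fingers":-0.2},{"travel":[0,0,0],"rot":[0,0,-1],"fingers":-0.2}]'
python3 - <<'E'
from h import *
show()
F=place(np.pi/6,np.radians(-70))
go([.518,-.2,.3],F); go([.518,-.1,.3],F)
E
```

```text
clock: 13.25
tcp_pos: [0.558, -0.0211, 0.2664]
orientation: [0.238, -0.584, 0.769, -0.098]
wrist_force: [-0.1, 0.6, -4.8]
finger_gap: 0.0496
grip_force: 54.8
clock: 14.05
tcp_pos: [0.5583, -0.0204, 0.2677]
orientation: [-0.158, 0.89, -0.375, 0.205]
wrist_force: [-0.6, 1.2, -4.4]
finger_gap: 0.0495
grip_force: 54.9
14.05 [ 0.5583 -0.0204  0.2677] 
 [[ 0.635 -0.603  0.483]
 [-0.732 -0.669  0.128]
 [ 0.247 -0.435 -0.866]] 
q [-0.321 -0.077 -0.488  0.711  0.277 -2.602] F [-0.64  1.18 -4.43] gap 0.04949882714434781 54.86932933330536
travel [ 0.948  1.087 -0.586] rot [-0.633  0.813  0.106]
travel [ 0.338  0.529 -0.48 ] rot [-0.633  0.813  0.106]
```

Run:
```python
from h import *
s,p,r=st()
F=place(np.pi/6,np.radians(-70))
v=(r.inv()*F).as_rotvec()
for k in np.linspace(0,1,6): print(wrist(p+k*(np.array([.518,-.1,.3])-p),r*R.from_rotvec(k*v)).round(2))
```

```text
[-0.27  1.11  0.26 -2.56]
[-0.22  1.04  0.02 -2.48]
[-0.16  1.   -0.22 -2.41]
[-0.11  0.98 -0.46 -2.36]
[-0.07  0.98 -0.7  -2.3 ]
[-0.04  0.99 -0.93 -2.26]
```

Safe path for joint 6.

```bash
python3 -m pendant '[{"travel":[0.1,0.1,-0.2],"rot":[-0.633,0.813,0.106],"fingers":-0.2},{"travel":[0.2,0.2,-0.3],"rot":[-0.633,0.813,0.106],"fingers":-0.2},{"travel":[0.3,0.4,-0.4],"rot":[-0.633,0.813,0.106],"fingers":-0.2},{"travel":[0.34,0.53,-0.48],"rot":[-0.633,0.813,0.106],"fingers":-0.2},{"travel":[0.34,0.53,-0.48],"rot":[-0.633,0.813,0.106],"fingers":-0.2},{"travel":[0.34,0.53,-0.48],"rot":[-0.633,0.813,0.106],"fingers":-0.2},{"travel":[0.34,0.53,-0.48],"rot":[-0.633,0.813,0.106],"fingers":-0.2},{"travel":[0.34,0.53,-0.48],"rot":[-0.633,0.813,0.106],"fingers":-0.2},{"travel":[0.34,0.53,-0.48],"rot":[-0.633,0.813,0.106],"fingers":-0.2}]'
python3 - <<'E'
from h import *
show()
F=place(np.pi/6,np.radians(-70))
go([.515,-.21,.25],F);go([.5185,-.3105,.21],F)
E
```

```text
clock: 14.95
tcp_pos: [0.5193, -0.0994, 0.2988]
orientation: [0.285, 0.71, -0.496, 0.411]
wrist_force: [-0.4, 0.3, -4.4]
finger_gap: 0.0494
grip_force: 55.0
14.95 [ 0.5193 -0.0994  0.2988] 
 [[ 0.17  -0.939  0.3  ]
 [-0.47  -0.345 -0.812]
 [ 0.866 -0.003 -0.5  ]] 
q [ 0.111  0.042 -0.55   0.585 -0.998 -2.027] F [-0.41  0.33 -4.39] gap 0.04938903662363658 55.00605583190918
travel [0.075 0.353 0.941] rot [-0.004  0.    -0.001]
travel [0.185 0.615 1.797] rot [-0.004  0.    -0.001]
```

```bash
python3 -m pendant '[{"travel":[0.03,0.1,0.3],"rot":[0,0,0],"fingers":-0.2},{"travel":[0.05,0.2,0.6],"rot":[0,0,0],"fingers":-0.2},{"travel":[0.08,0.3,0.9],"rot":[0,0,0],"fingers":-0.2},{"travel":[0.08,0.31,0.9],"rot":[0,0,0],"fingers":-0.2}]' | head -2
python3 -m pendant '[{"travel":[0.03,0.1,0.3],"rot":[0,0,0],"fingers":-0.2},{"travel":[0.06,0.2,0.6],"rot":[0,0,0],"fingers":-0.2},{"travel":[0.1,0.3,0.8],"rot":[0,0,0],"fingers":-0.2},{"travel":[0.1,0.305,0.88],"rot":[0,0,0],"fingers":-0.2},{"travel":[0.1,0.305,0.9],"rot":[0,0,0],"fingers":-0.2},{"travel":[0.1,0.305,0.9],"rot":[0,0,0],"fingers":-0.2}]'
python3 - <<'E'
from h import *
show()
F=place(np.pi/6,np.radians(-70))
go([.5185,-.3105,.21],F)
for n in ('scene','top'):
  c=cam(n);W=cloud(c)
  if n=='scene': cv2.imwrite('pics/s5.png',cv2.resize(c['img'][130:340,90:370],None,fx=2.7,fy=2.7))
  for o in env.outline_of(n,'bottle')[:2]:
    w=W[o['mask']];w=w[~np.isnan(w[:,0])];print(n,o['conf'],o['xy'],len(w),np.percentile(w,[2,50,98],axis=0).round(4).tolist())
    np.save('b_'+n+'.npy',w)
    for lo,hi in ((.14,.16),(.16,.18),(.18,.2),(.2,.22),(.22,.24),(.275,.29)):
      v=w[(w[:,2]>lo)&(w[:,2]<hi)]
      if len(v)>10: print(lo,len(v),np.percentile(v[:,:2],[3,97],axis=0).round(4).tolist())
E
```

```text
clock: 15.35
tcp_pos: [0.5156, -0.2093, 0.2542]
clock: 15.95
tcp_pos: [0.5185, -0.3123, 0.2133]
orientation: [0.286, 0.709, -0.496, 0.412]
wrist_force: [0.9, 0.6, -3.9]
finger_gap: 0.0498
grip_force: 55.5
15.95 [ 0.5185 -0.3123  0.2133] 
 [[ 0.168 -0.939  0.3  ]
 [-0.468 -0.344 -0.814]
 [ 0.867 -0.004 -0.498]] 
q [-0.372  0.094 -0.868 -0.25  -0.707 -2.626] F [ 0.85  0.62 -3.89] gap 0.04975004612953117 55.4520982503891
travel [-0.031 -0.005  0.001] rot [-0.003 -0.003 -0.002]
scene 0.6 [147.6, 204.1] 2374 [[0.4559, -0.3466, 0.147], [0.5383, -0.3264, 0.2262], [0.553, -0.273, 0.2997]]
0.14 201 [[0.5148, -0.3461], [0.5524, -0.2911]]
0.16 317 [[0.5137, -0.3467], [0.5527, -0.2903]]
0.18 300 [[0.5133, -0.3467], [0.5534, -0.2916]]
0.2 247 [[0.513, -0.3467], [0.5542, -0.3124]]
0.22 330 [[0.511, -0.3465], [0.5527, -0.29]]
0.275 126 [[0.5225, -0.3307], [0.5374, -0.305]]
top 0.71 [416.3, 193.5] 667 [[0.4924, -0.3424, 0.1903], [0.5142, -0.3049, 0.2578], [0.5448, -0.2867, 0.3023]]
0.18 25 [[0.5051, -0.2956], [0.5333, -0.2871]]
0.2 46 [[0.5, -0.3224], [0.5333, -0.2861]]
0.22 67 [[0.491, -0.3391], [0.5333, -0.2866]]
0.275 32 [[0.5064, -0.3193], [0.5279, -0.3018]]
top 0.22 [340.9, 129.3] 805 [[0.7261, -0.2103, 0.0008], [0.7519, -0.171, 0.085], [0.8013, -0.1392, 0.1476]]
0.14 37 [[0.7365, -0.2012], [0.7815, -0.153]]
```

View pics/s5.png

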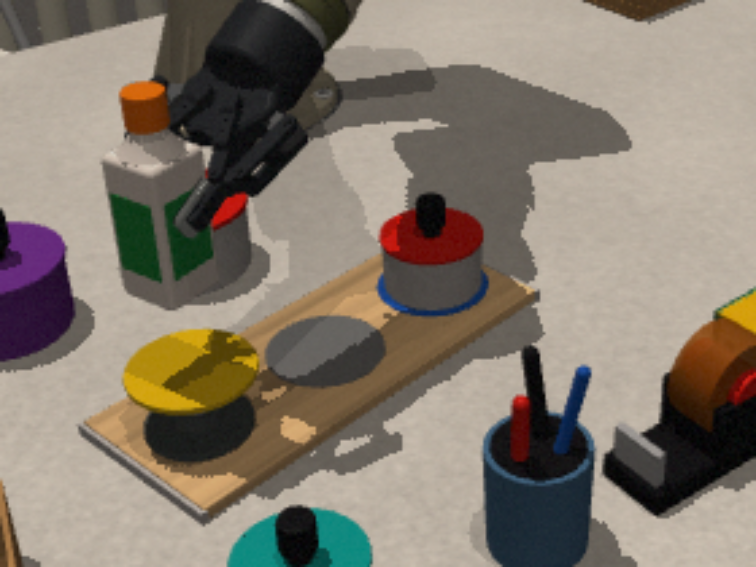

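The bottle is upright and hangs above the plate, with its cap at about (145,105) in the crop. The pot stands centred on the blue disc. Next I check the tilt and lateral offset.

```bash
cat > tilt.py <<'E'
from h import *
def planes(w,zlo,zhi):
    w=w[(w[:,2]>zlo)&(w[:,2]<zhi)];rng=np.random.default_rng(0);out=[]
    for k in range(2):
        best=None
        for _ in range(400):
            a=w[rng.choice(len(w),3,False)];n=np.cross(a[1]-a[0],a[2]-a[0]);l=np.linalg.norm(n)
            if l<1e-6: continue
            n/=l
            if abs(n[2])>.4: continue
            i=abs((w-a[0])@n)<.0015
            if best is None or i.sum()>best.sum(): best=i
        v=w[best];c=v.mean(0);n=np.linalg.svd(v-c,full_matrices=False)[2][2]
        n*=np.sign(n[0] or 1); out.append((n,c,best.sum())); w=w[~best]
    return out
E
python3 - <<'E'
from tilt import *
w=np.load('b_scene.npy')
for n,c,k in planes(w,.15,.25): print(n.round(4),'tilt',np.degrees(np.arcsin(n[2])).round(2),c.round(4),k,'inner axis at offset',(c-.025*n).round(4))
c=cam('scene');W=cloud(c);env.read_camera('scene')
for o in env.outline_of('scene','stand')[:2]:
    v=W[o['mask']];print(o['xy'],len(v));v=v[(v[:,2]>.06)&(v[:,2]<.076)];print('plate',np.median(v[:,2]),cv2.minEnclosingCircle(np.float32(v[:,:2])))
F=place(np.pi/6,np.radians(-70)).as_matrix();print(F.round(3));show()
E
```

```text
[ 0.367  -0.9301  0.0159] tilt 0.91 [ 0.5329 -0.3389  0.2019] 676 inner axis at offset [ 0.5238 -0.3157  0.2015]
[0.9342 0.3566 0.0076] tilt 0.44 [ 0.5463 -0.3106  0.1992] 571 inner axis at offset [ 0.5229 -0.3196  0.199 ]
[160.2, 275.6] 1871
plate 0.06911411860843075 ((0.5212597846984863, -0.3123146593570709), 0.05150812119245529)
[[ 0.171 -0.94   0.296]
 [-0.47  -0.342 -0.814]
 [ 0.866 -0.    -0.5  ]]
16.3 [ 0.5186 -0.312   0.2135] 
 [[ 0.169 -0.939  0.301]
 [-0.467 -0.345 -0.814]
 [ 0.868 -0.003 -0.497]] 
q [-0.371  0.094 -0.869 -0.251 -0.707 -2.627] F [ 0.38  0.22 -4.41] gap 0.0495683779789617 55.45280456542969
```

```bash
python3 -m pendant '[{"travel":[-0.1,-0.01,0.02],"rot":[0,-0.01,-0.004],"fingers":-0.2},{"travel":[-0.2,-0.01,0.07],"rot":[0,-0.01,-0.004],"fingers":-0.2},{"travel":[-0.3,-0.01,0.13],"rot":[0,-0.01,-0.004],"fingers":-0.2},{"travel":[-0.4,-0.01,0.19],"rot":[0,-0.01,-0.004],"fingers":-0.2},{"travel":[-0.46,-0.01,0.225],"rot":[0,-0.01,-0.004],"fingers":-0.2},{"travel":[-0.485,-0.01,0.24],"rot":[0,-0.01,-0.004],"fingers":-0.2},{"travel":[-0.485,-0.01,0.24],"rot":[0,-0.01,-0.004],"fingers":-0.2},{"travel":[-0.485,-0.01,0.24],"rot":[0,-0.01,-0.004],"fingers":-0.2}]'
python3 - <<'E'
from tilt import *
show()
c=cam('scene');W=cloud(c)
o=env.outline_of('scene','bottle')[0];w=W[o['mask']];w=w[~np.isnan(w[:,0])]
P=planes(w,.085,.18)
A=np.array([n[:2] for n,c,k in P]);b=[n@(c-.025*n)-n[2]*.07 for n,c,k in P]
print([(n.round(4),k) for n,c,k in P],'axis',np.linalg.solve(A,b),'zmin',np.percentile(w[:,2],[.5,2]))
for o in env.outline_of('scene','stand')[:1]:
    v=W[o['mask']];v=v[(v[:,2]>.06)&(v[:,2]<.076)];print('plate',np.median(v[:,2]),cv2.minEnclosingCircle(np.float32(v[:,:2])))
E
```

```text
clock: 17.1
tcp_pos: [0.5184, -0.3086, 0.1487]
orientation: [0.284, 0.712, -0.496, 0.408]
wrist_force: [0.3, -0.6, -4.2]
finger_gap: 0.0496
grip_force: 55.6
17.1 [ 0.5184 -0.3086  0.1487] 
 [[ 0.175 -0.938  0.298]
 [-0.474 -0.346 -0.81 ]
 [ 0.863  0.001 -0.506]] 
q [-0.366  0.227 -0.937 -0.436 -0.706 -2.618] F [ 0.29 -0.59 -4.23] gap 0.049589201225011315 55.568198561668396
[(array([ 0.3564, -0.9343,  0.002 ]), np.int64(567)), (array([9.423e-01, 3.348e-01, 4.000e-04]), np.int64(437))] axis [ 0.52177281 -0.3128773 ] zmin [0.08240487 0.08567686]
plate 0.06906918182092575 ((0.5231508612632751, -0.3124657869338989), 0.04939534142613411)
```

```bash
python3 -m pendant '[{"travel":[-0.015,0,0.009],"rot":[0,0,0],"fingers":-0.2},{"travel":[-0.03,0,0.018],"rot":[0,0,0],"fingers":-0.2},{"travel":[-0.045,0,0.026],"rot":[0,0,0],"fingers":-0.2},{"travel":[-0.05,0,0.029],"rot":[0,0,0],"fingers":-0.2},{"travel":[-0.05,0,0.029],"rot":[0,0,0],"fingers":-0.2},{"travel":[-0.05,0,0.029],"rot":[0,0,0],"fingers":-0.2}]' | sed -n '2p;4p'
python3 -m pendant '[{"travel":[-0.0072,0,0.0042],"rot":[0,0,0],"fingers":-0.2},{"travel":[-0.0072,0,0.0042],"rot":[0,0,0],"fingers":-0.2},{"travel":[-0.0072,0,0.0042],"rot":[0,0,0],"fingers":-0.2}]'| sed -n '2p;4p'
python3 -m pendant '[{"travel":[-0.0072,0,0.0042],"rot":[0,0,0],"fingers":-0.2},{"travel":[-0.0072,0,0.0042],"rot":[0,0,0],"fingers":-0.2},{"travel":[-0.0072,0,0.0042],"rot":[0,0,0],"fingers":-0.2}]'| sed -n '2p;4p'
```

```text
tcp_pos: [0.518, -0.3085, 0.1412]
wrist_force: [0.8, 0.4, -3.9]
tcp_pos: [0.518, -0.3085, 0.1403]
wrist_force: [0.4, -0.3, -4.5]
tcp_pos: [0.518, -0.3084, 0.1393]
wrist_force: [-0.6, -1.0, -4.0]
```

```bash
python3 -m pendant '[{"travel":[-0.0036,0,0.0021],"rot":[0,0,0],"fingers":-0.2},{"travel":[-0.0036,0,0.0021],"rot":[0,0,0],"fingers":-0.2},{"travel":[-0.0036,0,0.0021],"rot":[0,0,0],"fingers":-0.2}]'| sed -n '2p;4p'
python3 -m pendant '[{"travel":[-0.0036,0,0.0021],"rot":[0,0,0],"fingers":-0.2},{"travel":[-0.0036,0,0.0021],"rot":[0,0,0],"fingers":-0.2},{"travel":[-0.0036,0,0.0021],"rot":[0,0,0],"fingers":-0.2}]'| sed -n '2p;4p'
```

```text
tcp_pos: [0.5181, -0.3085, 0.1389]
wrist_force: [0.8, -0.5, -4.1]
tcp_pos: [0.5181, -0.3085, 0.1385]
wrist_force: [-0.2, 1.2, -2.4]
```

```bash
python3 -m pendant '[{"travel":[-0.003,0,0.0018],"rot":[0,0,0],"fingers":-0.2},{"travel":[-0.003,0,0.0018],"rot":[0,0,0],"fingers":-0.2},{"travel":[-0.003,0,0.0018],"rot":[0,0,0],"fingers":-0.2}]'| sed -n '2p;4p'
python3 -m pendant '[{"travel":[0,0,0],"rot":[0,0,0],"fingers":-0.2}]'| sed -n '2p;4p'
```

```text
tcp_pos: [0.5181, -0.3085, 0.1382]
wrist_force: [-1.0, 1.6, -1.1]
tcp_pos: [0.5181, -0.3085, 0.1381]
wrist_force: [-1.0, 0.7, -1.7]
```

```bash
python3 -m pendant '[{"travel":[-0.0025,0,0.0015],"rot":[0,0,0],"fingers":-0.2},{"travel":[-0.0025,0,0.0015],"rot":[0,0,0],"fingers":-0.2},{"travel":[-0.0025,0,0.0015],"rot":[0,0,0],"fingers":-0.2}]'| sed -n '2p;4p'
python3 -m pendant '[{"travel":[0,0,0],"rot":[0,0,0],"fingers":0.25},{"travel":[0,0,0],"rot":[0,0,0],"fingers":0.4},{"travel":[0,0,0],"rot":[0,0,0],"fingers":0.6},{"travel":[0,0,0],"rot":[0,0,0],"fingers":0.8},{"travel":[0,0,0],"rot":[0,0,0],"fingers":1},{"travel":[0,0,0],"rot":[0,0,0],"fingers":1}]'
python3 -m pendant '[{"travel":[0,0,-0.05],"rot":[0,0,0],"fingers":1},{"travel":[0,0,-0.15],"rot":[0,0,0],"fingers":1},{"travel":[0,0,-0.3],"rot":[0,0,0],"fingers":1},{"travel":[0,0,-0.5],"rot":[0,0,0],"fingers":1},{"travel":[0,0,-0.75],"rot":[0,0,0],"fingers":1},{"travel":[0,0,-1],"rot":[0,0,0],"fingers":1},{"travel":[0,0,-1],"rot":[0,0,0],"fingers":1}]'
python3 - <<'E'
from tilt import *
show()
c=cam('scene');W=cloud(c);cv2.imwrite('pics/s6.png',cv2.resize(c['img'][130:340,90:370],None,fx=2.7,fy=2.7))
o=env.outline_of('scene','bottle')[0];w=W[o['mask']];w=w[~np.isnan(w[:,0])]
P=planes(w,.085,.17)
A=np.array([n[:2] for n,c,k in P]);b=[n@(c-.025*n)-n[2]*.07 for n,c,k in P]
print([(n.round(4),k) for n,c,k in P],'axis',np.linalg.solve(A,b),'z',np.percentile(w[:,2],[.5,2,99.5]))
E
```

```text
tcp_pos: [0.5181, -0.3086, 0.1378]
wrist_force: [-0.7, 0.8, 0.4]
clock: 20.35
tcp_pos: [0.518, -0.3085, 0.1375]
orientation: [0.285, 0.712, -0.496, 0.407]
wrist_force: [0.0, 1.0, -0.1]
finger_gap: 0.0853
grip_force: 0.0
clock: 21.05
tcp_pos: [0.4824, -0.2093, 0.2004]
orientation: [0.284, 0.712, -0.495, 0.409]
wrist_force: [0.6, 0.7, 0.2]
finger_gap: 0.0856
grip_force: 0.0
21.05 [ 0.4824 -0.2093  0.2004] 
 [[ 0.176 -0.937  0.301]
 [-0.474 -0.349 -0.809]
 [ 0.863 -0.001 -0.505]] 
q [-0.157  0.033 -0.919 -0.079 -0.851 -2.41 ] F [0.61 0.66 0.2 ] gap 0.08560270718752379 0.0
[(array([0.9461, 0.3239, 0.0049]), np.int64(545)), (array([ 0.3385, -0.9409,  0.0106]), np.int64(493))] axis [ 0.52196393 -0.3132524 ] z [0.07400152 0.07719063 0.22497701]
```

View pics/s6.png

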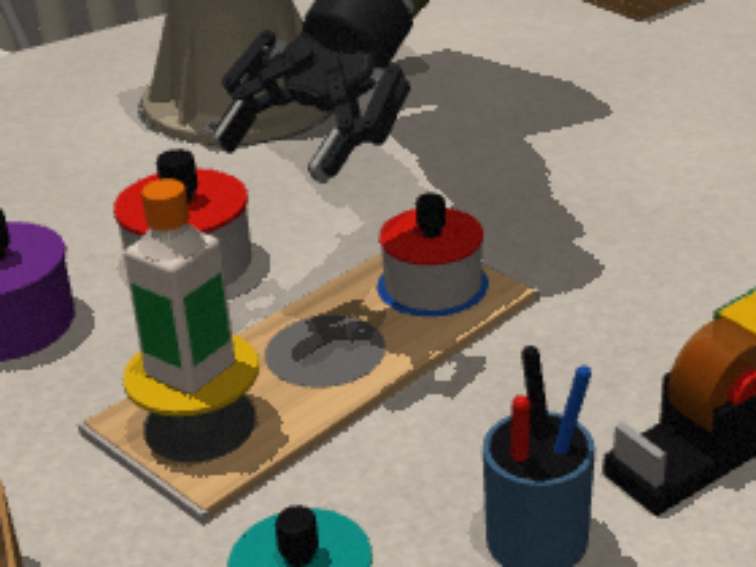

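The bottle (185,290) stands upright in the middle of the yellow plate, and the pot (432,250) is on the blue disc. The gripper is clear of everything, so I hand in.

```bash
python3 -c "
from workcell import env
print(env.hand_in())"
```

```text
the job is handed in; nothing more can be done
None
```

Job handed in at about 21 s, with no verdict returned: the pot was slid onto the blue disc (centred to about 1.5 mm) and released, then the bottle was set gently upright in the middle of the yellow plate and released; the book, tape dispenser and pen cup were not touched.

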